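# Vent the spray pot and take off its push-and-turn filler cap

### The arm

A 7-joint arm with a two-finger parallel gripper is mounted at the origin on the work surface. World frame = base frame: x ahead of the robot, y to its left, z up, the work surface at z = 0. Lengths are in m, angles in rad, forces in N, time in s.
With the tool pointing down it reaches from about 0.425 to 0.875 m from the base axis. Payload 4.7 kg.
Tool frame: the origin (TCP) lies at the very end of the fingers, on their centre line; the grasp point (between the pads) lies 19 mm behind it; z points along the fingers, y is the direction in which the jaws open and shut (so a half turn about z gives the same grasp; the last joint's range is limited). The gripper opens to 87 mm and grips with 3 to 60 N. Pads are 19 mm wide; open, the fingers measure 117 mm over their backs; the gripper's body (75 mm by 190 mm) begins 51 mm behind the grasp point.
Start: joints at [-1.208, 0.321, -0.07, 1.45, 0.023, 1.371, -0.057], TCP at [0.222, 0.611, 0.223] pointing down, gripper open.
Joint ranges: [-2.86, 2.86], [-0.3, 2.09], [-1.38, 1.24], [0.06, 2.45], [-1.56, 4.7], [0.09, 2.05], [-2.69, 2.69]. Speed limits (rad/s): [2.57, 2.57, 3.14, 3.14, 3.14, 3.14, 3.14].

### API

Orientations are given as a rotation vector (axis times angle).
In Python, from bench import ctrl gives the robot as it stands. The module is installed in compiled form; this text tells all that it offers.
- The arm moves only by the tool move_arm, never from a script. Its arguments are lists of equal length, an entry for each row: "dp": the shift along the tool's x, y, z in units of 30 mm (1.0 is 30 mm), a list of three; "turn": the turn about the tool's z in units of 5 degrees (1.0 is 5 degrees); "jaw": the opening, from -1 (shut) to 1 (fully open). A call has 1 to 5 rows; each row is the pose to reach, as a shift and turn from the pose commanded when the call began, along the tool's axes at that moment; what a row does not reach only later rows make up. A row lasts 1/10 s, in which the tool goes at most 50 mm and 8.59 degrees, less where a joint would pass 70% of its speed; a pose out of reach is approached as far as the arm can. A call with a gripper value outside its range is refused whole. The fingers move at their own pace and stop on an object; "grip_force" is the grip in N (left out, the last holds). Time passes only in rows, so rows that repeat a pose let the fingers close. It gives the time, the measured TCP pose, the force and the opening at its end, in the units of the state.
- ctrl.get_state(): the state, without advancing time (a new reading comes with each control period).
- ctrl.get_image(name): name is "side" or "top" or "wrist"; returns the picture (480x640x3 uint8, red, green, blue); there is no depth.
- ctrl.camera_info(name): a dict with "intrinsics" (3x3 intrinsics, pixels), "extrinsics" (4x4, takes a point from world to camera coordinates). Camera axes: x right, y up, looking along -z (the intrinsics and any distortion apply to the point x, -y, -z); pixel columns grow to the right and rows downward; lengths in m; the calibration is good to about 2 mm. A picture is of the moment at which its call begins: read the wrist's pose just before it. camera_info takes no time and is no camera call; for the wrist camera it gives the pose at the moment of the call.
- ctrl.close_job(): hands the job in, once; it reports no verdict.
Trained networks look in the newest picture that a camera, given by its name, has taken for a name from the list of things; names that differ only in an ending like _2 or _b are one class to them, and where a whole thing is asked for, a point or a joint stands for the part that bears it (a point fixed in the world has none). Each returns a list of dicts, best first, with "confidence" (0 to 1); they miss things now and then, are a little off and sometimes report something else, mostly with a low value. They report only what shows in the picture. A call takes as long as a camera call. They do not tell look-alikes from the thing itself.
- ctrl.look_for(camera, target): "rect" ([centre column, centre row, width, height] in pixels, round what is visible of it).
- ctrl.masks_of(camera, target): "region" (480x640 bool, what is visible of it) and "rect" ([centre column, centre row, width, height] in pixels, round what is visible of it).
The state is a dict: "time": time; "joint_positions": joint angles; "qd": joint speeds; "joint_torque": joint torques, N m; "position": TCP position; "tool_rot": TCP orientation; "ft_force": force on the tool from outside, world axes, zero at the start; "torque": the same for the moment, N m; "grip_width": opening from 0.0 (shut) to 1.0 (fully open).
Only numpy, scipy, OpenCV 4.12 (cv2) and the standard library are available. Lean on these libraries where they do the work, as an engineer would, in place of code of your own. Each camera call takes 0.05 s, during which the arm holds its last target. There are 200 camera calls.

### The job

Get the pressure pot ready for refilling: first vent it by swinging the red-ball lever at its side fully over to the other side, and only then push down and turn the yellow-barred filler cap until its catch lets go, and lift it off. Set the cap down flat in the blue tray with its bar upwards, let go of it, and leave the vent open and the other things on the bench where they are.

Things in the scene. Friction and masses are not known exactly. Their poses are not given: they have to be found in the camera images.
- cap_bar (a point): Filler cap of the aluminium pressure pot (pot 120 mm across, fixed): a black round cap 74 mm across, 30 mm high, 0.12 kg, with a yellow grip bar across its flat top, 60 mm long, 14 mm wide, 24 mm high. This point is the bar's middle: 12 mm above the cap's flat top, 12 mm below the bar's top, 42 mm above the cap's lower rim. x runs along the bar, z up.
- cap_top (a point): Centre of the cap's flat top, under the bar. The catch: a spring pushes the locked cap up with about 8 N; it must be pushed at least 6 mm down to turn past the catch teeth, and meets a hard stop 8.5 mm down (12 N). Three lugs under its skirt come free at three hidden gaps, 120 degrees apart.
- cap: The same cap; origin at the centre of its lower rim. Turned either way from its start, the next gap's middle is 40 to 80 degrees off; the cap comes free within 7 degrees of it. Turned too far while pressed, it catches again. Eased off at a gap, the spring lifts it 10 mm above its locked height and it can be taken straight up; elsewhere it stays held at or below its locked height.
- vent_tip (a point): The red ball (26 mm across) on the end of the vent lever, a steel rod 10 mm thick; this point is the ball's centre, 80 mm from the pivot.
- vent_pivot (a point): The pivot of the vent lever, 22 mm above the bench, on a dark block (70 by 50 by 25 mm) fixed 140 mm from the cap's axis. The lever swings in the upright plane of this frame's x axis (z is up): closed, it leans 0.5 rad from upright towards -x; open, 0.5 rad towards +x. It moves easily (about 1 N at the ball) and stays where it is left.
- vent (a joint): Angle of the vent lever, rad: 0 closed (leaning to -x of vent_pivot), 1.0 fully open, at its stop (leaning to +x).
- tray: The blue drip tray, fixed, open-topped, 160 by 160 mm outside, walls 25 mm high and 4 mm thick, floor 4 mm thick. Origin at the centre of its underside, z up. It stands on either side of the pot; a plywood box with compartments, 50 mm high, stands on the other.
- glue: White glue bottle, 64 mm across, 170 mm high, upright; origin under its centre. A bystander.
- jar: Amber jar with a steel lid, 72 mm across, 90 mm high; origin under its centre. A bystander.
- driver: Red-handled screwdriver, 200 mm long along x, lying on the bench; origin under its middle. A bystander.
- sander: Cork sanding block, 70 by 100 by 28 mm; origin under its centre. A bystander.
- walnut: Dark wood offcut, 45 by 130 by 18 mm; origin under its centre. A bystander.
- pine: Light wood offcut, 60 by 120 by 22 mm; origin under its centre. A bystander.
- tape: Yellow tape measure, 70 by 34 by 60 mm, standing; origin under its centre. A bystander.
Things that resemble listed ones, but are neither listed nor needed, are in the scene too. What is shaped like the cap but turquoise is not meant.

How it is judged:
On the way, in this order (a step that is already met when the one before it is completed fails the run):
1. the vent lever is swung fully over (past 0.85 rad) while the cap is still locked on (value of joint vent above 0.85 rad and distance of cap_bar from where it was at the start of the episode below 0.009 m), for 0.2 s.
2. the cap is off the neck (40 mm or more from where it sat) with the vent open (value of joint vent above 0.85 rad and distance of cap_bar from where it was at the start of the episode above 0.04 m), for 0.2 s.
At the end, for the whole second after the job is handed in: The vent lever stands past 0.85 rad; the cap lies flat on the tray's floor (within 0.1 rad, bar up, bar's middle 40 to 51 mm above the tray's underside and within 55 mm of its centre), released (value of joint vent above 0.85 rad and horizontal distance between cap_bar and tray below 0.055 m and z of cap_bar in the frame of tray between 0.04 and 0.051 m and angle between cap_bar's own z axis and vertical below 0.1 rad and linear speed of cap below 0.03 m/s); the robot touches nothing.
It fails at once if a bystander is shifted by more than 40 mm or the bottle or jar is tipped (distance of any of glue, jar, driver, sander, walnut, pine, tape from where it was at the start of the episode above 0.04 m or angle between any of glue, jar's own z axis and vertical above 0.4 rad).
It also fails if it takes over 72 s, if anything falls off the work surface, if the arm or the gripper's body presses on something with over 40 N, if the wrist force passes 120 N, or if a joint passes its speed limit or range.

## Working session

There is one attempt and no reset: what is moved stays moved. The work goes in short steps, Python scripts to look and compute and a tool call to move; the robot and the scene stay as the last step left them, time stands still between calls to the robot, and variables do not carry over. Pictures are saved under pics/ and viewed, about 8 in all and at most 12, crops included, and the job is handed in when it is done.

Besides the shell and the picture viewer there is one more tool, called after "Request:" in YAML: its name, and indented under it one key for each argument. move_arm: Moves the arm, as the interface text tells. Its arguments: {"type":"object","properties":{"dp":{"type":"array","items":{"type":"array","items":{"type":"number"}}},"turn":{"type":"array","items":{"type":"number"}},"jaw":{"type":"array","items":{"type":"number"}},"grip_force":{"type":"number"}},"required":["dp","turn","jaw"]}

```bash
mkdir -p pics
cat > h.py <<'E'
from bench import ctrl
import numpy as np, cv2
from scipy.spatial.transform import Rotation as R
def ray(cam,u,v,info=None):
    i=info or ctrl.camera_info(cam);K=np.array(i["intrinsics"]);E=np.array(i["extrinsics"])
    d=np.linalg.inv(K)@[u,v,1]; d=d*[1,-1,-1]; Rm=E[:3,:3]; return -Rm.T@E[:3,3], Rm.T@d
def atz(cam,u,v,z,info=None):
    o,d=ray(cam,u,v,info); return o+d*(z-o[2])/d[2]
def proj(cam,p,info=None):
    i=info or ctrl.camera_info(cam);K=np.array(i["intrinsics"]);E=np.array(i["extrinsics"])
    c=E[:3,:3]@p+E[:3,3]; q=K@(c*[1,-1,-1]); return q[:2]/q[2]
def tri(rays):
    A=0;b=0
    for o,d in rays:
        d=d/np.linalg.norm(d);P=np.eye(3)-np.outer(d,d);A=A+P;b=b+P@o
    return np.linalg.solve(A,b)
def delta(p):
    """target world TCP -> dp units from current state"""
    s=ctrl.get_state(); return R.from_rotvec(s["tool_rot"]).inv().apply(np.array(p)-s["position"])/0.03
def save(n,im): cv2.imwrite("pics/"+n,im[:,:,::-1])
E
python3 - <<'E'
from h import *
np.set_printoptions(precision=3,suppress=True)
s=ctrl.get_state(); print(s)
print(R.from_rotvec(s["tool_rot"]).as_matrix())
for c in("top","side"):
    save(c+"0.png",ctrl.get_image(c)); print(c,ctrl.camera_info(c))
    for t in("cap_bar","cap","vent_tip","vent","tray","glue","jar"):
        print(c,t,[(np.round(r["rect"],1).tolist(),round(r["confidence"],2)) for r in ctrl.look_for(c,t)[:3]])
E
```

```text
{'time': 0.0, 'joint_positions': array([-1.208,  0.322, -0.07 ,  1.452,  0.023,  1.371, -0.057]), 'qd': array([ 0.   ,  0.003, -0.   ,  0.001, -0.001,  0.   ,  0.   ]), 'joint_torque': array([  0.   , -49.128,  -0.404, -31.253,  -0.064,   0.044,   0.   ]), 'position': array([0.222, 0.61 , 0.221]), 'tool_rot': array([-0.545, -3.094,  0.003]), 'ft_force': array([ 0.012, -0.821, -0.167]), 'torque': array([-0.045,  0.003, -0.012]), 'grip_width': 0.9997060972060567}
[[-0.94   0.342 -0.001]
 [ 0.342  0.94  -0.002]
 [-0.    -0.002 -1.   ]]
top {'intrinsics': array([[614.79 ,   0.   , 315.427],
       [  0.   , 614.79 , 239.159],
       [  0.   ,   0.   ,   1.   ]]), 'extrinsics': array([[ 0.017, -1.   , -0.003, -0.011],
       [ 0.99 ,  0.016,  0.142, -0.587],
       [-0.142, -0.005,  0.99 , -1.281],
       [ 0.   ,  0.   ,  0.   ,  1.   ]])}
top cap_bar [([299.0, 239.7, 39.7, 36.0], 0.78), ([361.2, 260.4, 38.1, 32.7], 0.7)]
top cap [([359.3, 259.4, 35.8, 33.1], 0.79), ([296.2, 240.8, 35.0, 38.1], 0.7), ([236.6, 248.3, 24.7, 38.0], 0.25)]
top vent_tip [([229.5, 256.6, 11.0, 17.0], 0.66)]
to
[... 197 characters left out ...]
ics': array([[504.894,   0.   , 309.16 ],
       [  0.   , 504.894, 247.986],
       [  0.   ,   0.   ,   1.   ]]), 'extrinsics': array([[-0.966, -0.259, -0.016,  0.549],
       [ 0.157, -0.634,  0.757, -0.189],
       [-0.206,  0.729,  0.653, -0.971],
       [ 0.   ,  0.   ,  0.   ,  1.   ]])}
side cap_bar [([299.0, 260.8, 43.8, 37.5], 0.84), ([334.6, 253.7, 31.1, 33.9], 0.75)]
side cap [([301.0, 258.5, 40.6, 36.8], 0.82), ([333.7, 257.6, 30.4, 36.8], 0.8)]
side vent_tip [([292.6, 335.0, 18.3, 30.7], 0.78)]
side vent [([291.3, 333.3, 14.6, 29.2], 0.6)]
side tray [([278.4, 432.1, 120.8, 95.5], 0.73)]
side glue [([239.6, 209.1, 33.2, 65.3], 0.96)]
side jar [([208.4, 288.4, 36.9, 53.0], 0.96)]
```

Run:
```python
import cv2,numpy as np
a=cv2.imread("pics/top0.png")[120:340,90:430];b=cv2.imread("pics/side0.png")[150:480,150:450]
a=cv2.resize(a,None,fx=2.35,fy=2.35);cv2.imwrite("pics/a.png",a)
cv2.imwrite("pics/b.png",cv2.resize(b,None,fx=1.8,fy=1.8))
```

```text
(no output)
```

View pics/a.png

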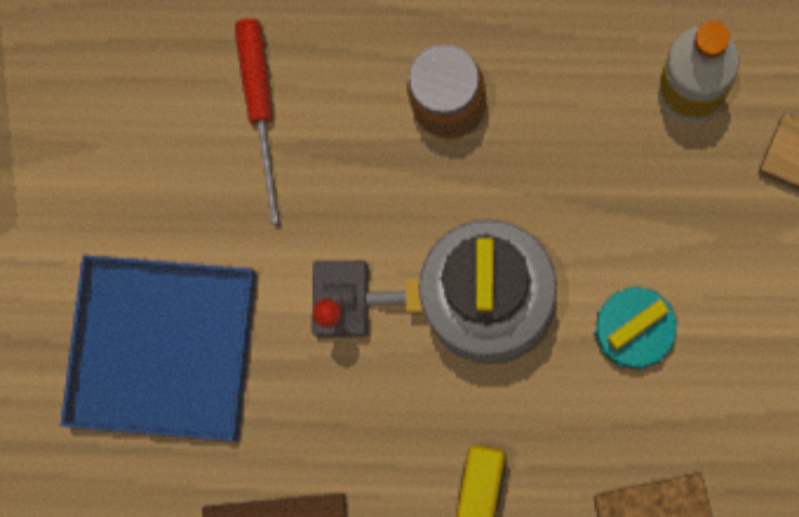

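View pics/b.png

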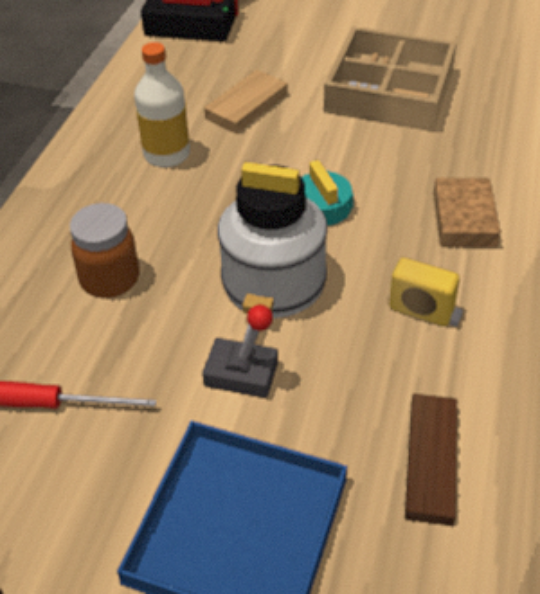

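The top crop shows the yellow-barred black cap on the pot at full-image px (296,236). The red ball is at (229,253), leaning toward the robot (-x), and the tray is at about (158,268). The turquoise decoy sits right of the pot. The side view agrees.

Run:
```python
from h import *
np.set_printoptions(precision=4,suppress=True)
T=ctrl.get_image("top");S=ctrl.get_image("side")
def blob(im,lo,hi,box):
    x0,y0,x1,y1=box;h=cv2.cvtColor(im,cv2.COLOR_RGB2HSV)[y0:y1,x0:x1]
    m=cv2.inRange(h,lo,hi);n,l,st,c=cv2.connectedComponentsWithStats(m);k=1+np.argmax(st[1:,4])
    p=np.argwhere(l==k)[:,::-1]+[x0,y0]; r=cv2.minAreaRect(p.astype(np.float32)); return p.mean(0),st[k,4],r,cv2.boxPoints(r)
Y=((20,120,80),(35,255,255));Rd=((0,150,80),(8,255,255))
bt=blob(T,*Y,(275,215,320,265));bs=blob(S,*Y,(275,235,322,262))
rt=blob(T,*Rd,(215,240,245,270));rs=blob(S,*Rd,(280,310,310,345))
print(bt,bs,rt[:3],rs[:3],sep="\n")
c=tri([ray("top",*bt[0]),ray("side",*bs[0])]);b=tri([ray("top",*rt[0]),ray("side",*rs[0])])
print("bar",c,proj("top",c)-bt[0],proj("side",c)-bs[0]);print("ball",b,proj("top",b)-rt[0],proj("side",b)-rs[0])
for q in bt[3]: print(atz("top",*q,c[2]+.01))
# tray corners
tm=cv2.inRange(cv2.cvtColor(T,cv2.COLOR_RGB2HSV),(95,100,30),(125,255,255));tm[:, :100]=0;tm[:,210:]=0
p=np.argwhere(tm)[:,::-1].astype(np.float32);r=cv2.minAreaRect(p);print(r)
w=np.array([atz("top",*q,.025) for q in cv2.boxPoints(r)]);print(w,w.mean(0))
# block top corners (from crop)
for u,v in((312,262),(366,262),(369,336),(314,336)): print(atz("top",90+u/2.35,120+v/2.35,.025))
```

```text
(array([295.7435, 236.013 ]), np.int32(230), ((295.5, 236.0), (30.0, 7.0), 90.0), array([[292., 221.],
       [299., 221.],
       [299., 251.],
       [292., 251.]], dtype=float32))
(array([299.6374, 248.3063]), np.int32(444), ((299.5404357910156, 248.2369842529297), (32.616268157958984, 13.989261627197266), 8.746162414550781), array([[282.3583, 252.6705],
       [284.4855, 238.8439],
       [316.7225, 243.8035],
       [314.5953, 257.6301]], dtype=float32))
(array([228.6087, 252.5739]), np.int32(115), ((228.5, 252.5), (11.0, 11.0), 90.0))
(array([293.8217, 325.8535]), np.int32(157), ((293.5, 326.0), (14.0, 13.0), 90.0))
bar [0.5756 0.037  0.1601] [0.0465 0.3047] [-0.314  -0.0515]
ball [0.5482 0.176  0.1017] [0.0131 0.0904] [-0.1049 -0.0167]
[0.6042 0.0446 0.1701]
[0.6044 0.031  0.1701]
[0.5455 0.0298 0.1701]
[0.5453 0.0433 0.1701]
((156.32069396972656, 267.6517333984375), (75.32225799560547, 72.83089447021484), 4.763641834259033)
[[0.4491 0.4264 0.025 ]
 [0.6073 0.4231 0.025 ]
 [0.5961 0.2581 0.025 ]
 [0.4384 0.2642 0.025 ]] [0.5227 0.343  0.025 ]
[0.6036 0.2018 0.025 ]
[0.6044 0.1516 0.025 ]
[0.5354 0.1466 0.025 ]
[0.5346 0.1974 0.025 ]
```

Run:
```python
from h import *
print(delta([.475,.175,.2]))
```

```text
[-12.88580396 -10.77433708   0.75296439]
```

Request:
move_arm:
  dp:
    - [-6, -5, 0.3]
    - [-6, -5, 0.3]
    - [-6, -5, 0.3]
    - [-6, -5, 0.3]
    - [-6.4, -5.4, 0.3]
  turn: [1.5, 3, 4.5, 6, 7.5]
  jaw: [-1, -1, -1, -1, -1]

```text
time: 1.4
position: [0.3475, 0.3924, 0.2137]
tool_rot: [1.518, 2.75, 0.001]
ft_force: [1.5, -0.2, -0.2]
grip_width: 0.634
```

Run:
```python
from h import *
s=ctrl.get_state();print(s['position'],s['joint_positions'],delta([.475,.175,.2]),R.from_rotvec(s['tool_rot']).as_matrix()[:,1])
```

```text
[0.34747083 0.39237419 0.21371636] [-1.01059456  0.0564325   0.11858107  1.7794313  -0.00697978  1.30536286
 -0.32828602] [-8.39670998 -0.26507361  0.4544379 ] [8.46143669e-01 5.32954401e-01 7.05839505e-04]
```

Request:
move_arm:
  dp:
    - [-1.6, 0, 0.1]
    - [-3.2, 0, 0.2]
    - [-4.8, 0, 0.3]
    - [-6.4, -0.2, 0.4]
    - [-8.4, -0.26, 0.45]
  turn: [1.5, 3, 4.5, 6, 6.4]
  jaw: [-1, -1, -1, -1, -1]

```text
time: 1.9
position: [0.4706, 0.1845, 0.2005]
tool_rot: [-2.214, -2.228, -0.001]
ft_force: [1.1, -0.2, 0.1]
grip_width: 0.173
```

Run:
```python
from h import *
s=ctrl.get_state();print(s['position'],s['joint_positions'],delta([.485,.175,.075]),R.from_rotvec(s['tool_rot']).as_matrix()[:,1])
save("w1.png",ctrl.get_image("wrist"));print([(np.round(r["rect"],1).tolist(),round(r["confidence"],2)) for r in ctrl.look_for("wrist","vent_tip")], proj("wrist",np.array([.548,.176,.1])))
```

```text
[0.47059224 0.1844635  0.20046828] [-0.77261863  0.01844973  0.35293442  1.8463546  -0.00729931  1.27744861
 -0.41158753] [-0.32149907  0.47751617  4.18212948] [9.99981713e-01 6.04431910e-03 1.97746422e-04]
[([427.9, 247.3, 39.0, 37.2], 0.81)] [423.79231418 241.79742683]
```

View pics/w1.png

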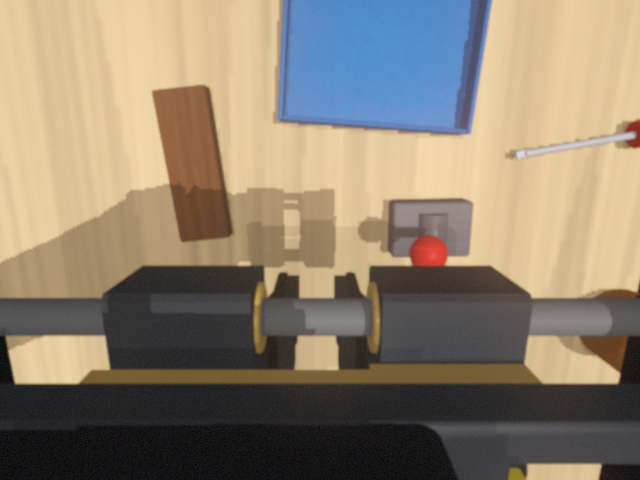

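Run:
```python
from h import *
np.set_printoptions(precision=4,suppress=True)
print(ray("wrist",429,252)[0])
b=tri([ray("top",228.6,252.6),ray("side",293.8,325.85),ray("wrist",429,252)]);print(b)
for uv in((390,199),(472,199),(470,256),(390,256)): print(atz("wrist",*uv,.025))
print(atz("wrist",429,252,.092),atz("top",228.6,252.6,.092), atz("side",293.8,325.85,.092))
```

```text
[0.4744 0.2429 0.363 ]
[0.549  0.1739 0.1032]
[0.5377 0.1949 0.025 ]
[0.608  0.1946 0.025 ]
[0.6109 0.1437 0.025 ]
[0.5398 0.144  0.025 ]
[0.5544 0.1665 0.092 ] [0.5495 0.1775 0.092 ] [0.5507 0.1682 0.092 ]
```

Request:
move_arm:
  dp:
    - [0.2, 0.4, 1.5]
    - [0.4, 0.6, 3]
    - [0.4, 0.6, 4]
    - [0.4, 0.6, 4]
    - [0.4, 0.6, 4]
  turn: [0, 0, 0, 0, 0]
  jaw: [-1, -1, -1, -1, -1]

```text
time: 2.5
position: [0.4883, 0.1986, 0.0809]
tool_rot: [2.211, 2.232, -0.0]
ft_force: [0.1, -0.1, 0.1]
grip_width: 0.014
```

Request:
move_arm:
  dp:
    - [-0.9, 0, 0]
    - [-0.9, 0, 0]
    - [-0.9, 1, 0]
    - [-0.9, 2, 0]
    - [-0.9, 2.7, 0]
  turn: [0, 0, 0, 0, 0]
  jaw: [-1, -1, -1, -1, -1]

```text
time: 3.0
position: [0.5723, 0.1735, 0.0833]
tool_rot: [2.21, 2.231, 0.008]
ft_force: [-0.1, -0.1, -1.0]
grip_width: 0.009
```

Request:
move_arm:
  dp:
    - [0, 0.2, 0]
    - [0, 0.4, 0]
    - [0, 0.5, 0]
    - [0, 0.6, 0]
    - [0, 0.6, 0]
  turn: [0, 0, 0, 0, 0]
  jaw: [-1, -1, -1, -1, -1]

```text
time: 3.5
position: [0.5872, 0.1724, 0.0805]
tool_rot: [-2.211, -2.232, -0.0]
ft_force: [-0.2, 0.7, -0.3]
grip_width: 0.004
```

Run:
```python
from h import *
s=ctrl.get_state();print(s['position'],s['ft_force'])
a=ctrl.get_image("top")[200:300,180:340];b=ctrl.get_image("side")[270:370,220:380]
save("c.png",cv2.resize(np.vstack([a,b]),None,fx=3,fy=3))
for c in("top","side"):print([(np.round(r["rect"],1).tolist(),round(r["confidence"],2)) for r in ctrl.look_for(c,"vent_tip")])
```

```text
[0.58722995 0.17241042 0.08049985] [-0.23014876  0.67951506 -0.3214199 ]
[]
[([268.2, 331.0, 28.5, 34.0], 0.79)]
```

View pics/c.png

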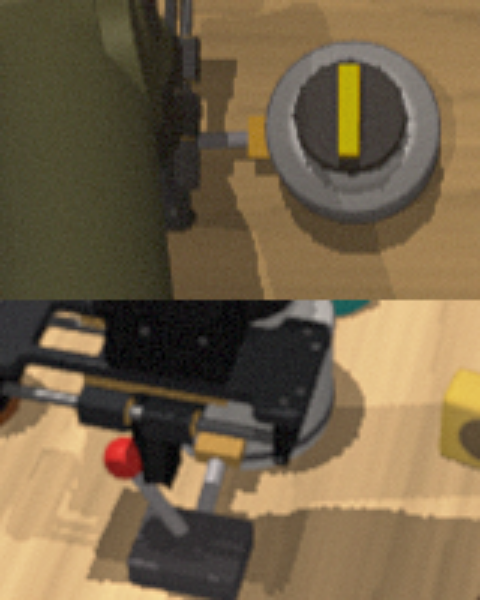

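The side view shows the lever now leaning to +x, with the ball at about (261,323). I'll push on to its stop.

Request:
move_arm:
  dp:
    - [0, 0.2, 0]
    - [0, 0.3, 0]
    - [0, 0.4, 0]
    - [0, 0.4, 0]
  turn: [0, 0, 0, 0]
  jaw: [-1, -1, -1, -1]

```text
time: 4.1
position: [0.5891, 0.1726, 0.0793]
tool_rot: [-2.198, -2.222, 0.027]
ft_force: [-27.0, -2.8, 17.6]
grip_width: 0.003
```

Run:
```python
from h import *
s=ctrl.get_state();print(s['position'],s['ft_force'])
S=ctrl.get_image("side");h=cv2.cvtColor(S,cv2.COLOR_RGB2HSV);m=cv2.inRange(h,(0,150,60),(8,255,255));m[:300]=0;m[350:]=0;m[:,:240]=0;m[:,300:]=0
p=np.argwhere(m)[:,::-1];print(p.mean(0),len(p),p.min(0),p.max(0))
o,d=ray("side",*p.mean(0)); print(o+d*(.172-o[1])/d[1]) # plane y
for th in(-.5,-.24,.2,.35,.5): print(th,proj("side",np.array([.573+.08*np.sin(th),.172,.022+.08*np.cos(th)])))
```

```text
[0.58908006 0.17264938 0.07925935] [-27.04850223  -2.77771291  17.61272729]
[259.44094488 322.56692913] 127 [254 316] [265 329]
[0.61471654 0.172      0.08698719]
-0.5 [301.86397584 329.08957954]
-0.24 [291.25463455 324.25297854]
0.2 [272.50697045 320.31449319]
0.35 [266.51041002 320.31823304]
0.5 [260.96943057 321.00603812]
```

Request:
move_arm:
  dp:
    - [0, -0.5, 0]
    - [0, -1.5, 0]
    - [0, -1.5, -1.5]
    - [0, -1.5, -3]
    - [0, -1.5, -4.5]
  turn: [0, 0, 0, 0, 0]
  jaw: [-1, -1, -1, 0, 1]

```text
time: 4.65
position: [0.5542, 0.1715, 0.2169]
tool_rot: [2.212, 2.231, -0.0]
ft_force: [0.7, 0.6, 0.5]
grip_width: 0.113
```

Request:
move_arm:
  dp:
    - [-1, 0.2, -0.8]
    - [-2, 0.5, -1.2]
    - [-3, 0.8, -1.2]
    - [-4, 1, -1.2]
    - [-4.5, 1, -1.2]
  turn: [-1.7, -3.4, -5.1, -6.8, -8.5]
  jaw: [1, 1, 1, 1, 1]

```text
time: 5.15
position: [0.5866, 0.0331, 0.2518]
tool_rot: [1.249, 2.88, -0.001]
ft_force: [-0.1, -1.2, 0.5]
grip_width: 0.555
```

Run:
```python
from h import *
s=ctrl.get_state();print(s['position'],s['joint_positions'],delta([.5756,.037,.26]),R.from_rotvec(s['tool_rot']).as_matrix()[:,1])
```

```text
[0.58658325 0.03306127 0.25182586] [-0.48855271  0.17858271  0.44276074  1.58625956 -0.07561419  1.39265463
  0.71389375] [ 0.34544036 -0.17750042 -0.27327281] [7.29948600e-01 6.83502042e-01 8.11157339e-06]
```

Request:
move_arm:
  dp:
    - [0.3, -0.2, 0]
    - [0.35, -0.18, 0]
    - [0.35, -0.18, 0]
    - [0.35, -0.18, 0]
    - [0.35, -0.18, 0]
  turn: [-1.7, -3.4, -5.1, -6.8, -8.5]
  jaw: [1, 1, 1, 1, 1]

```text
time: 5.65
position: [0.5748, 0.0409, 0.2516]
tool_rot: [0.114, 3.139, -0.0]
ft_force: [-1.0, 0.8, -0.1]
grip_width: 0.974
```

Request:
move_arm:
  dp:
    - [0, 0, 0]
    - [0, 0, 0]
  turn: [-0.9, -0.9]
  jaw: [1, 1]

```text
time: 5.85
position: [0.5748, 0.0409, 0.2515]
tool_rot: [0.0, 3.141, -0.0]
ft_force: [-0.8, -1.3, -0.4]
grip_width: 0.995
```

Run:
```python
from h import *
np.set_printoptions(precision=4,suppress=True)
s=ctrl.get_state();print(s['position'],s['joint_positions'],R.from_rotvec(s['tool_rot']).as_matrix()[:,1])
W=ctrl.get_image("wrist");save("w2.png",W)
for t in("cap_bar","cap"):print([(np.round(r["rect"],1).tolist(),round(r["confidence"],2)) for r in ctrl.look_for("wrist",t)])
o=ray("wrist",0,0)[0];print(o,proj("wrist",np.array([.5756,.037,.16])))
h=cv2.cvtColor(W,cv2.COLOR_RGB2HSV);m=cv2.inRange(h,(20,120,80),(35,255,255));n,l,st,c=cv2.connectedComponentsWithStats(m)
for k in range(1,n):
    if st[k,4]>300:
        r=cv2.minAreaRect(np.argwhere(l==k)[:,::-1].astype(np.float32));print(st[k],c[k],r,[atz("wrist",*q,.17)[:2] for q in cv2.boxPoints(r)])
```

```text
[0.5748 0.0409 0.2515] [-0.4476  0.1511  0.3714  1.611  -0.0555  1.3892  1.5006] [ 0.0001  1.     -0.    ]
[([172.6, 183.3, 82.2, 82.6], 0.81), ([311.9, 235.1, 108.4, 109.1], 0.72)]
[([174.8, 183.8, 83.1, 84.1], 0.61), ([311.1, 237.1, 111.3, 110.5], 0.58)]
[0.51   0.0402 0.4138] [311.1243 244.6423]
[ 289    0   49   65 2601] [312.1253  29.8731] ((311.38134765625, 29.870182037353516), (42.965999603271484, 66.11539459228516), 7.765166282653809) [array([0.4642, 0.0231]), array([0.4308, 0.0287]), array([0.4337, 0.0522]), array([0.4673, 0.0474])]
[ 133  161   63   50 1149] [164.3873 184.8233] ((164.2708282470703, 184.9459991455078), (17.658130645751953, 68.47909545898438), 50.82633972167969) [array([ 0.5441, -0.0733]), array([ 0.518 , -0.0384]), array([ 0.5262, -0.0323]), array([ 0.5527, -0.0673])]
[ 296  196   25   95 2102] [308.7008 242.9044] ((308.5321044921875, 243.05963134765625), (94.41120910644531, 23.29233741760254), 88.26429748535156) [array([0.5421, 0.0276]), array([0.5417, 0.042 ]), array([0.6036, 0.0438]), array([0.6041, 0.0286])]
[ 70 282  41  71 738] [ 84.7249 318.2561] ((88.7587661743164, 316.91943359375), (37.280418395996094, 71.42711639404297), 6.203447341918945) [array([ 0.6469, -0.1297]), array([ 0.596 , -0.1169]), array([ 0.5988, -0.0932]), array([ 0.65  , -0.1049])]
```

View pics/w2.png

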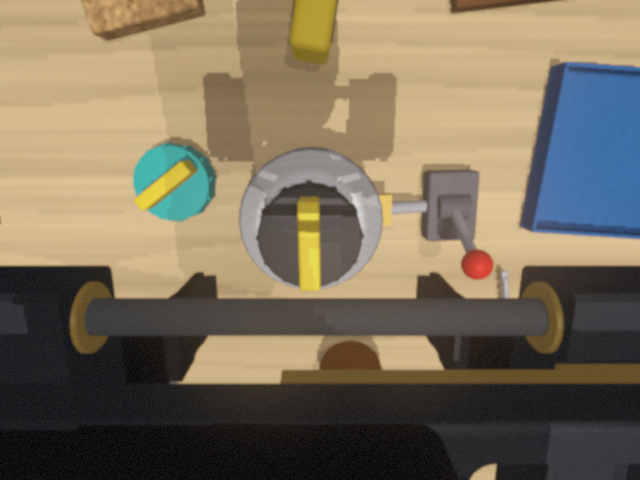

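The bar sits at (309,243), centred near (0.574, 0.036) and along x. The vent is open, with the ball at (478,264).

Request:
move_arm:
  dp:
    - [0.03, -0.16, 1]
    - [0.03, -0.16, 2.2]
    - [0.03, -0.16, 2.7]
    - [0.03, -0.16, 2.9]
    - [0.03, -0.16, 3.1]
  turn: [0, 0, 0, 0, 0]
  jaw: [1, 1, 0.3, -0.2, -0.5]

```text
time: 6.5
position: [0.5744, 0.0366, 0.159]
tool_rot: [-0.0, 3.14, 0.0]
ft_force: [0.7, 0.2, 2.1]
grip_width: 0.809
```

Request:
move_arm:
  dp:
    - [0, 0, 0.1]
    - [0, 0, 0.2]
    - [0, 0, 0.3]
    - [0, 0, 0.4]
    - [0, 0, 0.4]
  turn: [0, 0, 0, 0, 0]
  jaw: [-0.5, -0.5, -0.5, -0.5, -0.5]

```text
time: 7.0
position: [0.5735, 0.0364, 0.1461]
tool_rot: [0.0, -3.141, -0.0]
ft_force: [0.5, 0.2, 0.4]
grip_width: 0.356
```

Request:
move_arm:
  dp:
    - [0, 0, 0.06]
    - [0, 0, 0.12]
    - [0, 0, 0.18]
    - [0, 0, 0.18]
  turn: [0, 0, 0, 0]
  jaw: [-0.5, -0.5, -0.5, -0.5]

```text
time: 7.4
position: [0.5745, 0.0362, 0.1426]
tool_rot: [-0.0, 3.139, 0.001]
ft_force: [-2.8, -0.7, 7.4]
grip_width: 0.254
```

Request:
move_arm:
  dp:
    - [0, 0, 0]
    - [0, 0, 0]
    - [0, 0, 0]
    - [0, 0, 0]
    - [0, 0, 0]
  turn: [0, 0, 0, 0, 0]
  jaw: [-1, -1, -1, -1, -1]
  grip_force: 40

```text
time: 7.9
position: [0.5751, 0.0362, 0.143]
tool_rot: [-0.0, 3.138, 0.001]
ft_force: [-0.9, -0.5, 8.2]
grip_width: 0.16
```

Request:
move_arm:
  dp:
    - [0, 0, 0.1]
    - [0, 0, 0.2]
    - [0, 0, 0.3]
    - [0, 0, 0.3]
    - [0, 0, 0.3]
  turn: [0, 0, 0, 0, 0]
  jaw: [-1, -1, -1, -1, -1]

```text
time: 8.4
position: [0.5752, 0.0361, 0.1369]
tool_rot: [0.0, 3.138, 0.002]
ft_force: [-8.0, -0.7, 22.5]
grip_width: 0.159
```

Request:
move_arm:
  dp:
    - [0, 0, 0]
    - [0, 0, 0]
    - [0, 0, 0]
    - [0, 0, 0]
    - [0, 0, 0]
  turn: [1, 2, 3, 4, 5]
  jaw: [-1, -1, -1, -1, -1]

```text
time: 8.9
position: [0.5765, 0.0355, 0.1369]
tool_rot: [0.683, 3.06, 0.003]
ft_force: [-4.0, -1.5, 20.1]
grip_width: 0.158
```

Run:
```python
from h import *
s=ctrl.get_state();y=R.from_rotvec(s['tool_rot']).as_matrix();print(s['position'],s['ft_force'],s['torque'],np.degrees(np.arctan2(y[1,1],y[0,1])),y[:,2])
```

```text
[0.57645684 0.03554605 0.13693115] [-3.97457414 -1.48286731 20.145913  ] [-0.61402964  1.06367024  0.25672553] 64.81539964687343 [ 6.78832474e-03  4.13603545e-04 -9.99976874e-01]
```

Request:
move_arm:
  dp:
    - [0, 0, 0]
    - [0, 0, 0]
    - [0, 0, 0]
    - [0, 0, 0]
    - [0, 0, 0]
  turn: [1, 2, 3, 4, 4]
  jaw: [-1, -1, -1, -1, -1]

```text
time: 9.4
position: [0.5763, 0.0354, 0.1369]
tool_rot: [1.203, 2.896, 0.004]
ft_force: [-4.3, -1.6, 21.2]
grip_width: 0.158
```

Request:
move_arm:
  dp:
    - [0, 0, -0.1]
    - [0, 0, -0.3]
    - [0, 0, -0.5]
    - [0, 0, -0.55]
    - [0, 0, -0.55]
  turn: [0, 0, 0, 0, 0]
  jaw: [-1, -1, -1, -1, -1]

```text
time: 9.9
position: [0.5752, 0.0358, 0.1414]
tool_rot: [1.2, 2.899, -0.004]
ft_force: [21.6, -0.6, -41.4]
grip_width: 0.157
```

Run:
```python
from h import *
s=ctrl.get_state();y=R.from_rotvec(s['tool_rot']).as_matrix();print(s['position'],s['ft_force'],s['torque'],np.degrees(np.arctan2(y[1,1],y[0,1])),y[:,2])
```

```text
[0.5751813  0.03581338 0.14142882] [ 21.6124344   -0.56194576 -41.43761191] [ 0.12546663 -4.75773102  0.10666297] 45.0201244999138 [ 0.00292146 -0.00368599 -0.99998894]
```

Request:
move_arm:
  dp:
    - [0, 0, 0.3]
    - [0, 0, 0.57]
    - [0, 0, 0.57]
    - [0, 0, 0.57]
    - [0, 0, 0.57]
  turn: [0, 0, 0, 1.1, 2.2]
  jaw: [-1, -1, -1, -1, -1]

```text
time: 10.4
position: [0.5763, 0.0357, 0.137]
tool_rot: [1.477, 2.767, 0.006]
ft_force: [-5.7, -2.2, 23.9]
grip_width: 0.157
```

Request:
move_arm:
  dp:
    - [0, 0, 0]
    - [0, 0, -0.2]
    - [0, 0, -0.35]
    - [0, 0, -0.4]
    - [0, 0, -0.4]
  turn: [0, 0, 0, 0, 0]
  jaw: [-1, -1, -1, -1, -1]

```text
time: 10.9
position: [0.5761, 0.0358, 0.1459]
tool_rot: [1.473, 2.769, 0.005]
ft_force: [2.1, -1.0, 7.3]
grip_width: 0.16
```

Run:
```python
from h import *
s=ctrl.get_state();y=R.from_rotvec(s['tool_rot']).as_matrix();print(s['position'],s['ft_force'],s['torque'],np.degrees(np.arctan2(y[1,1],y[0,1])),y[:,2])
```

```text
[0.57610319 0.03580205 0.14589553] [ 2.06039832 -0.97389125  7.28043376] [-0.36116329 -0.37296684  0.00687768] 33.991494440331124 [ 6.00420698e-03  1.82313950e-04 -9.99981958e-01]
```

The cap is free: the TCP rose past the locked height and the spring is still pushing up. Lifting it now.

Request:
move_arm:
  dp:
    - [0, 0, -0.3]
    - [0, 0, -0.8]
    - [0, 0, -1.6]
    - [0, 0, -2.4]
    - [0, 0, -2.7]
  turn: [0, 0, 0, 0, 0]
  jaw: [-1, -1, -1, -1, -1]

```text
time: 11.4
position: [0.5742, 0.0366, 0.2269]
tool_rot: [1.474, 2.773, 0.003]
ft_force: [0.6, 0.6, -1.0]
grip_width: 0.152
```

Run:
```python
from h import *
s=ctrl.get_state();print(s['position'],s['ft_force'],s['joint_positions'])
print(delta([.53,.25,.23]),delta([.5227,.343,.23]))
W=ctrl.get_image("wrist");S=ctrl.get_image("side")
save("d.png",np.hstack([cv2.resize(W,(400,300)),cv2.resize(S,(400,300))]))
```

```text
[0.57415387 0.03663475 0.2269157 ] [ 0.58059531  0.64793418 -0.97289235] [-0.54510431  0.1639772   0.49088861  1.65510813 -0.08002317  1.34004763
  0.55226356]
[ 6.71787004  2.76047557 -0.09891765] [ 9.42319723  4.29358003 -0.09635022]
```

View pics/d.png

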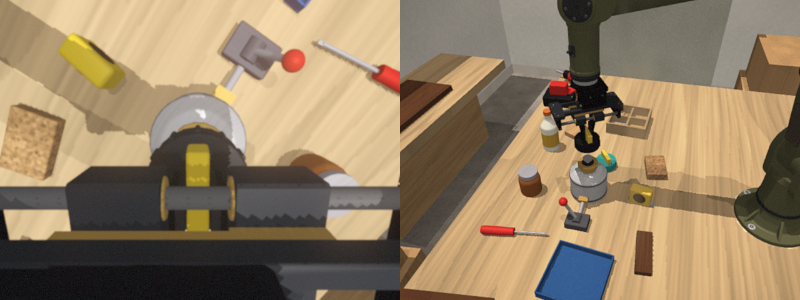

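Cap in the gripper, neck bare, and the vent lever open. Moving to the tray.

Request:
move_arm:
  dp:
    - [1.4, 0.6, 0]
    - [2.8, 1.2, 0]
    - [4.2, 1.9, 0]
    - [5.6, 2.5, 0]
    - [7, 3.2, 0]
  turn: [0, 0, 0, 0, 0]
  jaw: [-1, -1, -1, -1, -1]

```text
time: 12.0
position: [0.534, 0.2653, 0.2226]
tool_rot: [-1.474, -2.772, 0.004]
ft_force: [1.6, -0.6, -1.4]
grip_width: 0.159
```

Request:
move_arm:
  dp:
    - [1.2, 0.5, 0]
    - [2.2, 1, 0]
    - [2.42, 1.1, 0]
    - [2.42, 1.1, 0]
  turn: [0, 0, 0, 0]
  jaw: [-1, -1, -1, -1]

```text
time: 12.4
position: [0.5207, 0.3442, 0.2222]
tool_rot: [-1.469, -2.775, 0.005]
ft_force: [-0.1, -0.8, -0.9]
grip_width: 0.158
```

Run:
```python
from h import *
s=ctrl.get_state();print(s['position'],s['ft_force'],R.from_rotvec(s['tool_rot']).as_matrix()[:,2])
print(delta([.5227,.343,.06]))
W=ctrl.get_image("wrist");save("e.png",W)
i=ctrl.camera_info("wrist")
for q in ((.4437,.4224),(.6019,.4191),(.596,.2581),(.4384,.2642)): print(proj("wrist",np.array([*q,.025])))
```

```text
[0.5207117  0.34415447 0.22224131] [-0.13898577 -0.77495415 -0.91430918] [-0.00299548 -0.00203357 -0.99999345]
[-0.06910897  0.05274153  5.40788779]
[294.0648794   86.86594104]
[437.60483831 193.63963969]
[331.70826487 325.10868663]
[196.31423323 232.97354431]
```

View pics/e.png

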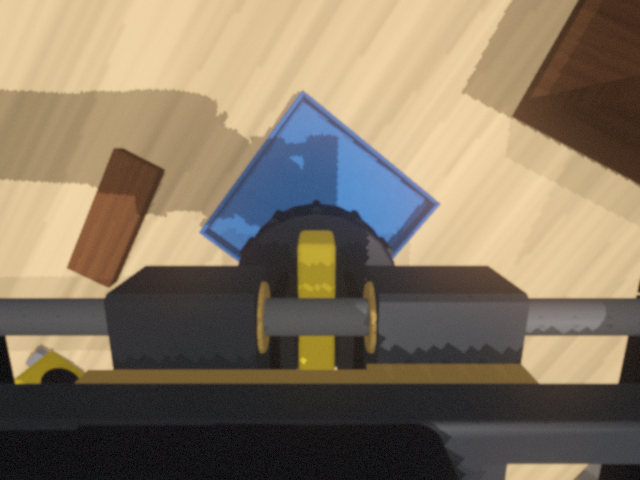

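The tray corners at (303,92), (438,204) and (201,231) agree with the estimate to about 10 px (under 10 mm), so I'll lower the cap.

Request:
move_arm:
  dp:
    - [0, 0, 1.5]
    - [0, 0, 3]
    - [0, 0, 4.5]
    - [0, 0, 5.2]
    - [0, 0, 5.6]
  turn: [0, 0, 0, 0, 0]
  jaw: [-1, -1, -1, -1, -1]

```text
time: 12.95
position: [0.5218, 0.339, 0.0534]
tool_rot: [-1.478, -2.771, 0.008]
ft_force: [0.2, -0.4, -2.0]
grip_width: 0.159
```

Request:
move_arm:
  dp:
    - [0, 0, 0.2]
    - [0, 0, 0.35]
    - [0, 0, 0.45]
    - [0, 0, 0.45]
  turn: [0, 0, 0, 0]
  jaw: [-1, -1, -1, -1]

```text
time: 13.35
position: [0.523, 0.3431, 0.0437]
tool_rot: [1.474, 2.774, 0.002]
ft_force: [0.5, 0.3, -1.9]
grip_width: 0.158
```

Request:
move_arm:
  dp:
    - [0, 0, 0.1]
    - [0, 0, 0.2]
    - [0, 0, 0.28]
    - [0, 0, 0.34]
    - [0, 0, 0.34]
  turn: [0, 0, 0, 0, 0]
  jaw: [-1, -1, -1, -1, -1]

```text
time: 13.85
position: [0.5226, 0.3431, 0.0345]
tool_rot: [-1.474, -2.774, -0.001]
ft_force: [-4.0, -1.7, 9.3]
grip_width: 0.156
```

Contact came at the expected height (0.034). Releasing and rising straight up.

Request:
move_arm:
  dp:
    - [0, 0, -0.1]
    - [0, 0, -0.1]
    - [0, 0, -0.1]
    - [0, 0, -0.1]
    - [0, 0, -0.1]
  turn: [0, 0, 0, 0, 0]
  jaw: [-0.5, -0.2, -0.2, -0.2, -0.2]

```text
time: 14.35
position: [0.5224, 0.3427, 0.0354]
tool_rot: [-1.474, -2.774, 0.0]
ft_force: [-0.1, -0.0, 0.1]
grip_width: 0.392
```

Request:
move_arm:
  dp:
    - [0, 0, -0.5]
    - [0, 0, -1.5]
    - [0, 0, -3]
    - [0, 0, -4.5]
    - [0, 0, -5.5]
  turn: [0, 0, 0, 0, 0]
  jaw: [-0.2, -0.2, -0.2, -0.2, -0.2]

```text
time: 14.85
position: [0.5237, 0.3433, 0.2058]
tool_rot: [1.474, 2.772, 0.008]
ft_force: [0.8, 0.9, 0.3]
grip_width: 0.398
```

Request:
move_arm:
  dp:
    - [-1, 0, -1]
    - [-2, 0, -2]
    - [-3, 0, -2]
    - [-4, 0, -2]
    - [-4, 0, -2]
  turn: [0, 0, 0, 0, 0]
  jaw: [0, 0, 0, 0, 0]

```text
time: 15.35
position: [0.5926, 0.237, 0.2625]
tool_rot: [1.484, 2.764, -0.001]
ft_force: [0.4, 0.5, 0.9]
grip_width: 0.498
```

Run:
```python
from h import *
s=ctrl.get_state();print(s['time'],s['position'],s['ft_force'])
S=ctrl.get_image("side");T=ctrl.get_image("top")
save("f.png",np.hstack([cv2.resize(S[260:480,160:380],(400,400)),cv2.resize(T[170:330,100:260],(400,400))]))
for c in("side","top"):
    for t in("cap_bar","vent_tip"):print(c,t,[(np.round(r["rect"],1).tolist(),round(r["confidence"],2)) for r in ctrl.look_for(c,t)])
for p in((.5227,.343,.046),(.611,.172,.092)): print(proj("side",np.array(p)),proj("top",np.array(p)))
```

```text
15.35 [0.59259818 0.23704958 0.26245422] [0.39997482 0.51988939 0.90395033]
side cap_bar [([330.8, 256.4, 33.2, 36.7], 0.76), ([280.1, 438.0, 49.4, 54.8], 0.68)]
side vent_tip [([267.2, 330.9, 26.4, 33.9], 0.71)]
top cap_bar [([362.0, 258.9, 34.6, 37.7], 0.69)]
top vent_tip [([229.8, 232.1, 7.7, 28.8], 0.66)]
[280.7836318  430.69815187] [153.73879766 266.39671665]
[261.16384574 321.11854012] [232.33562903 223.24488449]
```

View pics/f.png

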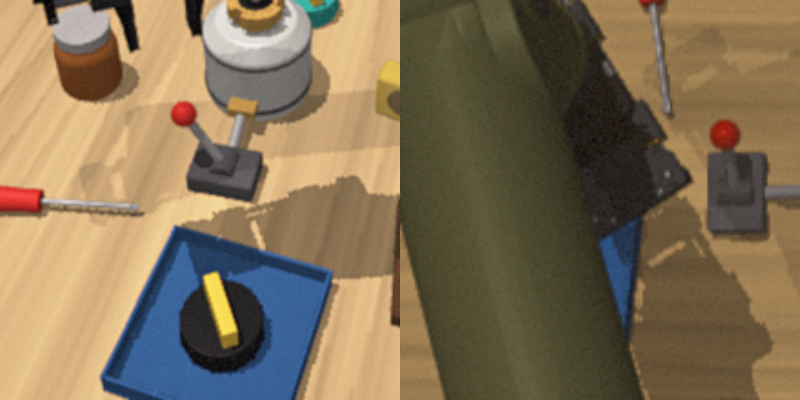

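The cap lies flat near the tray's centre, at side px (281,431) as predicted. The ball is at side (261,322) and top (230,223), which matches fully open.

```bash
python3 -c "
from bench import ctrl
print(ctrl.get_state()['qd'].round(3)); print(ctrl.close_job())"
```

```text
[-0.002  0.001  0.002  0.001  0.002 -0.002  0.002]
the job is handed in; nothing more can be done
None
```

The job is handed in at about 15 s of robot time; it reports no verdict, so the result below rests on my own checks.

- **Vent:** I pushed the red-ball lever over to its stop, where the push force rose to about 27 N. In the last pictures the ball is within about 2 px of the fully open position.
- **Cap:** I then pressed the cap down and turned it. A first test at 45° was still held and pulled with about 41 N. At 56° the spring lifted it and it came straight off.
- **Tray:** I set the cap down with the tool height matching a cap flat on the tray floor, let go and backed off. The last side view shows it flat near the tray's centre with its bar up. The arm was clear and still, reading about 1 N on the wrist.

Three things disagreed or went unchecked:
- **Lever start angle:** the cameras put it at about 0.29 rad from upright, not the stated 0.5 rad. I can't say whether that is measuring error or the lever's real position.
- **Final top view:** the arm hid the cap there, so only the side view confirms the placement.
- **Bystanders:** I touched none knowingly, and those visible in the last pictures looked unmoved, but I did not measure them.

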